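# Post the red tin under the spring flap

## Task

Hand in the red tin at the chute: press the yellow pedal down with one fingertip so that the orange spring flap stands open, and while you hold it there push the red tin along its lane with the other fingertip until it slides down under the flap into the box, without tin and flap touching. Then let the flap close and draw back; never lift a tin, and leave the blue tin and everything else where it is.

Things in the scene. Friction and masses are not known exactly. Their poses are not given: they have to be found in the camera images.
- chute: Hand-in chute of plywood and aluminium, 348 x 201 mm, fixed. Origin on the table, on its middle line, straight below the lip where the level deck turns into the ramp; x points along the lanes into the box, y left, z up. Deck: x = -175 to 0 mm, top 80 mm above the table, slippery. Box side walls from the lip on, 105 mm high; clear roof at x = 115 to 165 mm, 108 mm high.
- lip (a point): Deck edge (80 mm above the table) on the middle line. Beyond it a slippery ramp falls at 25 degrees to the back wall, inner face at chute x = 165 mm. A tin whose middle has passed the lip slides down by itself and stops with its origin at x of about 130 mm.
- lane_left (a point): Middle of the left lane (chute y = +56 mm) on the deck, 80 mm before the lip. Lane 54 mm wide between rails 4 mm thick and 12 mm high (inner rail y = 25 to 29 mm, outer 83 to 87 mm). Between the two inner rails lies the pedal.
- lane_right (a point): The same for the right lane, mirrored (chute y = -56 mm).
- pivot (a point): Flap pivot on the middle line: axis along chute y at x = 27 mm, 106 mm above the table, between two posts (y = 16 to 22 mm either side, 20 mm long in x, 113 mm high). Yellow pedal (34 mm wide, 4 mm thick, on the middle line) towards the robot and orange flap (172 mm wide, across both lanes, 60 mm beyond the pivot) are one rigid rocker.
- flap (a joint): Flap angle, rad: 0 shut, stop 0.40, open from 0.28. Pressing the pedal swings the flap up and into the box; a spring shuts it (2 N at the pedal end, 7 N near the pivot). At 0.38 the pedal is level, top 88 mm above the table, chute x = -165 to -5 mm, so a fingertip can slide along it; the flap edge is then 36 mm over the ramp. Shut, the pedal slopes up towards the robot.
- pedal_end (a point): Middle of the pedal's upper face, 5 mm from the free end (moves with the flap); shut, about 160 mm above the table at chute x = -156 mm.
- flap_edge (a point): Middle of the orange flap's lower edge (moves with the flap).
- red_tin: Round closed tin with red lid, 48 mm diameter, 24 mm high, about 70 g, standing in one of the two lanes. Origin at the centre of its underside.
- blue_tin: The same tin in blue, standing in the other lane; stays there. Origin at the centre of its underside.
- green_figure: Dark green toy figure, 60 mm high, round base 32 mm across, beside the chute; bystander. Origin under its base.
- grey_figure: Grey toy figure, 60 mm high, round base 32 mm across, beside the chute; bystander. Origin under its base.
- paint_jar: Green paint jar, 44 mm diameter, 55 mm high, black cap, beside the chute; bystander. Origin under its base.
- glue_stick: Upright white glue stick with green cap, 28 mm diameter, 95 mm high, beside the chute; bystander. Origin under its base.
- mug: White mug, 80 mm diameter, 90 mm high, left on the table; bystander. Origin under its base.
- brush: Paint brush lying on the right of the table; bystander. Origin at the underside of its middle.

How it is judged:
On the way, in this order (a step that is already met when the one before it is completed fails the run):
1. a finger holds the flap open (at least 0.28 rad) while the red tin still stands on the deck (value of joint flap above 0.28 rad and contact force between the fingers and flap above 0.2 N and x of red_tin in the frame of chute below 0 m), for 0.1 s.
2. the red tin has slid under the flap into the box while a finger still holds the flap open (value of joint flap above 0.28 rad and contact force between the fingers and flap above 0.2 N and x of red_tin in the frame of chute above 0.105 m), for 0.05 s.
At the end, for the whole second after the job is handed in: The red tin lies at rest in the box behind the flap (its origin over 105 mm beyond the lip), the flap is shut (under 0.04 rad), and the blue tin is within 15 mm of where it was (x of red_tin in the frame of chute between 0.105 and 0.165 m and z of red_tin in the frame of chute below 0.045 m and y of red_tin in the frame of chute between -0.09 and 0.09 m and linear speed of red_tin below 0.02 m/s and value of joint flap below 0.04 rad and distance of blue_tin from where it was at the start of the episode below 0.015 m); the robot touches nothing.
It fails at once if a tin is lifted (more than 15 mm above the deck) (height (world z) of any of red_tin, blue_tin above 0.095 m).
It fails at once if the red tin and the flap touch (over 0.5 N) (contact force between red_tin and flap above 0.5 N).
It fails at once if the blue tin is moved by more than 15 mm (distance of blue_tin from where it was at the start of the episode above 0.015 m).
It fails at once if a bystander is moved by more than 20 mm (distance of any of green_figure, grey_figure, paint_jar, glue_stick, mug, brush from where it was at the start of the episode above 0.02 m).
It also fails if it takes over 34 s, if anything falls off the work surface, if the arm or the gripper's body presses on something with over 40 N, if the wrist force passes 120 N, or if a joint passes its speed limit or range.

## Robot

A 6-joint arm with a two-finger parallel gripper is mounted at the origin on the work surface. World frame = base frame: x ahead of the robot, y to its left, z up, the work surface at z = 0. Lengths are in m, angles in rad, forces in N, time in s.
With the tool pointing down it reaches from about 0.325 to 0.875 m from the base axis. Payload 4.4 kg.
Tool frame: the origin (TCP) lies midway between the tips of the shut fingers; the grasp point (between the pads) lies 19 mm behind it (env.grip_depth is the z of the grasp point in the tool frame, in m); z points along the fingers, y is the line along which they close (so a half turn about z gives the same grasp; the last joint's range is limited). The gripper opens to 85 mm and grips with 20 to 120 N. Pads are 22 mm wide; open, the fingers measure 114 mm over their backs; the gripper's body (76 mm by 85 mm) begins 54 mm behind the grasp point. The pads swing forward as they close: fully open they stand 13 mm farther back than shut.
Start: joints at [1.185, 0.207, 1.542, -0, 1.393, -0.15], TCP at [0.134, 0.559, 0.231] pointing down, gripper open.
Joint ranges: [-2.73, 2.73], [-0.86, 2.22], [0.23, 2.46], [-1.11, 4.25], [0.08, 2.63], [-2.82, 2.82]. Speed limits (rad/s): [2.79, 2.79, 3.14, 3.14, 3.14, 3.14].

## Interface

Orientations are given as a unit quaternion [x, y, z, w].
In Python, from bench import env, imaging gives the robot as it stands. The module is installed in compiled form; this text tells all that it offers.
- The arm moves only by the tool step_arm, never from a script. Its argument "plan" is a list of rows, each an object of numbers: "tx", "ty", "tz": the shift along the tool's x, y, z in m; "rx", "ry", "rz": the turn, a rotation vector about the tool's x, y, z in degrees. In form: [{"tx": .., "ty": .., "tz": .., "rx": .., "ry": .., "rz": ..}, ...]. A call has 1 to 20 rows; each row is the pose to reach, as a shift and turn from the pose commanded when the call began, along the tool's axes at that moment; what a row does not reach only later rows make up. A row lasts 1/10 s, in which the tool goes at most 50 mm and 8.59 degrees, less where a joint would pass 70% of its speed; a pose out of reach is approached as far as the arm can. A call with a gripper value outside its range is refused whole. "hand" is the opening, from 0 (shut) to 1 (fully open), set as the call begins (left out, the last holds). The fingers move at their own pace and stop on an object; the grip force is fixed at half the most. Time passes only in rows, so rows that repeat a pose let the fingers close. It gives the time, the measured TCP pose, the force, the opening and the grip force at its end, in the units of the state.
- env.read_state(): the state, without advancing time (a new reading comes with each control period).
- imaging.read_camera(name): name is "side" or "top"; returns a dict with "image" (480x640x3 uint8, red, green, blue), "depth" (480x640 float32, m along the optical axis (not along the pixel's ray), 0 where there is no reading), "fx", "fy", "cx", "cy" (pixels), "extrinsics" (4x4, takes a point from camera to world coordinates). Camera axes: x right, y down, z forward; pixel columns grow to the right and rows downward; lengths in m; the calibration is good to about 2 mm. A picture is of the moment at which its call begins.
- env.hand_in(): hands the job in; it is judged then, once.
The state is a dict: "time_s": time; "qpos": joint angles; "joint_velocities": joint speeds; "joint_efforts": joint torques, N m; "position": TCP position; "orientation": TCP orientation; "contact_force": force on the tool from outside, world axes, zero at the start; "torque": the same for the moment, N m; "gripper_width": opening from 0.0 (shut) to 1.0 (fully open); "finger_force": force on a finger pad.
Only numpy, scipy, OpenCV 4.12 (cv2) and the standard library are available. Lean on these libraries where they do the work, as an engineer would, in place of code of your own. Each camera call takes 0.05 s, during which the arm holds its last target. There are 200 camera calls.

## Working session

There is one attempt and no reset: what is moved stays moved. The work goes in short steps, Python scripts to look and compute and a tool call to move; the robot and the scene stay as the last step left them, time stands still between calls to the robot, and variables do not carry over. Pictures are saved under pics/ and viewed, at most 10 in all, crops included, and the job is handed in when it is done.

Besides the shell and the picture viewer there is one more tool, called after "Call:" in YAML: its name, and indented under it one key for each argument. step_arm: Moves the arm, as the interface text tells. Its arguments: {"type":"object","properties":{"plan":{"type":"array","items":{"type":"object","properties":{"tx":{"type":"number"},"ty":{"type":"number"},"tz":{"type":"number"},"rx":{"type":"number"},"ry":{"type":"number"},"rz":{"type":"number"}}}},"hand":{"type":"number"}},"required":["plan"]}

```bash
mkdir -p pics; python3 - <<'E'
from bench import env, imaging
import cv2,numpy as np
print(env.read_state())
for n in("top","side"):
    c=imaging.read_camera(n); cv2.imwrite(f"pics/{n}0.png",c["image"][:,:,::-1]); np.savez(f"{n}0.npz",**c)
    print(n,c["fx"],c["fy"],c["cx"],c["cy"],np.round(c["extrinsics"],4).tolist())
E
```

```text
{'time_s': 0.0, 'qpos': array([ 1.18549534e+00,  2.07448173e-01,  1.54295724e+00, -2.24629409e-05,
        1.39351986e+00, -1.50500832e-01]), 'joint_velocities': array([ 0.00020377, -0.00059587, -0.00138028, -0.00119672, -0.00166079,
       -0.00076831]), 'joint_efforts': array([-1.26361021e-03, -3.83031678e+01, -2.91597068e+01, -2.61397945e-04,
        1.04196905e-02, -7.55467454e-06]), 'position': array([0.13350038, 0.55850077, 0.23010822]), 'orientation': array([ 1.17128523e-01,  9.93116080e-01, -1.12763132e-03, -2.98072325e-04]), 'contact_force': array([0.64242422, 0.14771436, 0.09559511]), 'torque': array([ 0.00699754, -0.0136676 ,  0.04912675]), 'finger_force': 0.0, 'gripper_width': 0.998948198370011}
top 466.0619971776181 466.0619971776181 315.08691513194833 234.40881038897643 [[-0.0273, -0.9973, 0.0683, 0.5279], [-0.9996, 0.0273, -0.0013, 0.0174], [-0.0005, -0.0683, -0.9977, 1.2258], [0.0, 0.0, 0.0, 1.0]]
side 527.3395950609495 527.3395950609495 314.91673154896256 235.0205350596408 [[0.8245, -0.3363, 0.4551, 0.0687], [-0.5657, -0.4684, 0.6787, -0.7707], [-0.0151, -0.817, -0.5764, 0.7844], [0.0, 0.0, 0.0, 1.0]]
```

View pics/top0.png

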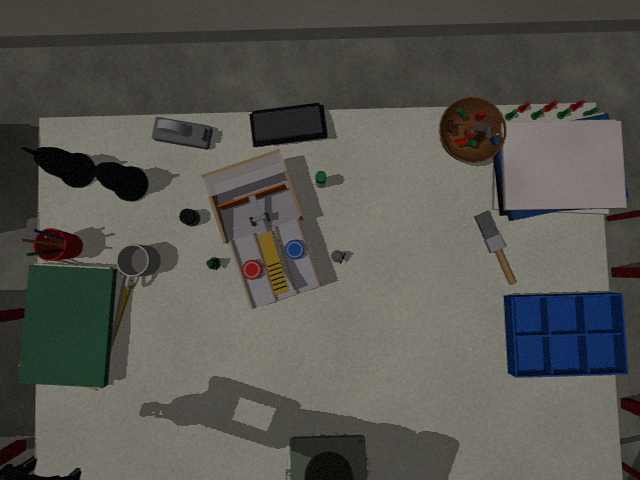

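View pics/side0.png

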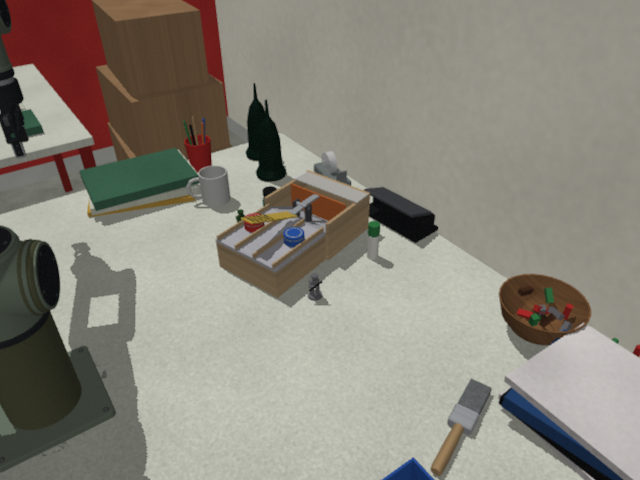

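The top view shows the chute with the red tin (252,269) in its left lane and the blue tin (294,249) in its right lane. The yellow pedal (272,262) lies between them. Next I'll enlarge that part.

```bash
cat > h.py <<'E'
import numpy as np
def ray(c,u,v,z):
    "pixel -> world point on plane of height z"
    E=c["extrinsics"]; d=E[:3,:3]@np.array([(u-c["cx"])/c["fx"],(v-c["cy"])/c["fy"],1]); o=E[:3,3]
    return o+d*(z-o[2])/d[2]
def proj(c,p):
    E=c["extrinsics"]; q=E[:3,:3].T@(np.asarray(p)-E[:3,3])
    return np.array([c["fx"]*q[0]/q[2]+c["cx"],c["fy"]*q[1]/q[2]+c["cy"]])
E
python3 - <<'E'
import cv2,numpy as np
from h import *
c=np.load("top0.npz"); im=c["image"][:,:,::-1].copy()
cv2.imwrite("pics/crop1.png",cv2.resize(im[140:320,190:350],None,fx=3.3,fy=3.3,interpolation=cv2.INTER_CUBIC))
hsv=cv2.cvtColor(im,cv2.COLOR_BGR2HSV)
def blobs(lo,hi,n,z):
    m=cv2.inRange(hsv,lo,hi); m[:140]=0;m[320:]=0;m[:,:190]=0;m[:,350:]=0
    k,l,s,ce=cv2.connectedComponentsWithStats(m)
    for i in range(1,k):
        if s[i,4]>60: print(n,s[i],ce[i].round(1),ray(c,*ce[i],z).round(4),np.median(c["depth"][l==i]).round(3))
blobs((0,170,100),(7,255,255),"red",.104); blobs((170,170,100),(180,255,255),"red2",.104)
blobs((105,150,60),(125,255,255),"blue",.104); blobs((20,150,80),(32,255,255),"yel",.12); blobs((5,150,60),(15,255,255),"or",.1)
E
```

```text
red [246 263  12  13 100] [251.  269.3] [0.525  0.1719 0.104 ] 1.118
blue [285 240  19  19  78] [294.3 249.2] [0.5703 0.0668 0.104 ] 1.122
blue [289 243  12  13 120] [294.2 249.1] [0.5707 0.0673 0.104 ] 1.122
yel [258 231  24  40 484] [269.1 250.4] [0.5687 0.1261 0.12  ] 1.107
yel [269 268  15  12  94] [275.8 273.5] [0.5135 0.1113 0.12  ] 1.08
yel [272 282  16  13 110] [280.1 288. ] [0.4791 0.1019 0.12  ] 1.064
or [217 183  68  24 139] [249.5 195.1] [0.7053 0.173  0.1   ] 1.125
```

View pics/crop1.png

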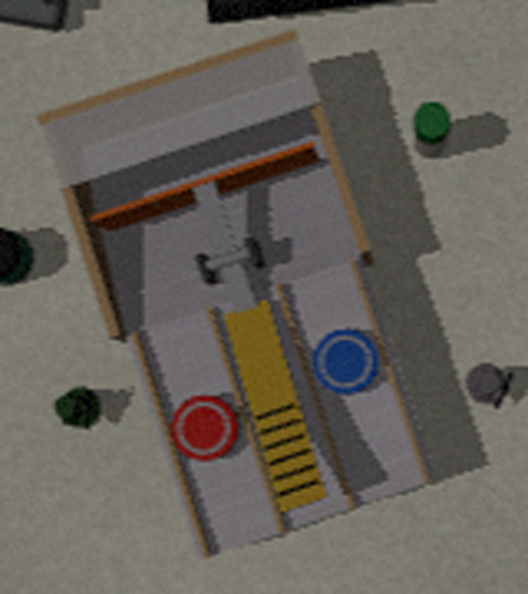

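The crop shows the red tin at about crop (205,428) and blue at (346,360). The box wall fronts are at (117,337) and (368,258), the back corners at (40,118) and (297,33), and the deck's front rail corners at (206,553) and (428,483). I'll fit the chute pose to these points.

```bash
python3 - <<'E'
import cv2,numpy as np
from h import *
c=np.load("top0.npz")
P=[((117,338),(0,100),.105),((368,262),(0,-100),.105),((40,118),(173,100),.108),((297,33),(173,-100),.108),((206,555),(-175,87),.092),((428,483),(-175,-87),.092)]
W=np.array([ray(c,190+(u+.5)/3.3-.5,140+(v+.5)/3.3-.5,z)[:2] for (u,v),_,z in P]); C=np.array([p[1] for p in P])/1e3
mw,mc=W.mean(0),C.mean(0); A=(C-mc).T@(W-mw); th=np.arctan2(A[0,1]-A[1,0],A[0,0]+A[1,1])
R=np.array([[np.cos(th),-np.sin(th)],[np.sin(th),np.cos(th)]]); t=mw-R@mc
print("yaw",np.degrees(th),"origin",t,"res mm",((W-(C@R.T+t))*1e3).round(1).tolist())
for n,p in dict(red=(.525,.1719),blue=(.5705,.067),yel1=(.5135,.1113),yel2=(.4791,.1019)).items(): print(n,(R.T@(np.array(p)-t)*1e3).round(1))
yel=ray(c,280.1,288,.150); print("pedal far stripes z.15",(R.T@(yel[:2]-t)*1e3).round(1))
# side view check
s=np.load("side0.npz"); hsv=cv2.cvtColor(s["image"],cv2.COLOR_RGB2HSV)
for n,lo,hi in(("red",(0,170,90),(7,255,255)),("blue",(105,150,60),(125,255,255))):
    m=cv2.inRange(hsv,lo,hi); m[:210]=0;m[260:]=0;m[:,:230]=0;m[:,320:]=0; v,u=np.nonzero(m)
    w=ray(s,u.mean(),v.mean(),.104); print(n,len(u),u.mean(),v.mean(),(R.T@(w[:2]-t)*1e3).round(1))
E
```

```text
yaw 16.806450663095262 origin [0.61998652 0.14129098] res mm [[1.0, -4.0], [-6.1, 3.0], [-1.3, -0.3], [-0.9, 0.9], [4.9, -1.3], [2.5, 1.6]]
red [-82.1  56.8]
blue [-68.9 -56.8]
yel1 [-110.6    2.1]
yel2 [-146.3    3. ]
pedal far stripes z.15 [-145.6    0.5]
red 65 251.55384615384617 226.73846153846154 [-108.4   34.1]
blue 182 292.7307692307692 236.6868131868132 [-80.7 -66.8]
```

Call:
step_arm:
  hand: 0.49
  plan:
    - {"tx": -0.01, "ty": -0.008}
    - {"tx": -0.03, "ty": -0.024, "rz": -3}
    - {"tx": -0.06, "ty": -0.047, "rz": -6}
    - {"tx": -0.095, "ty": -0.073, "rz": -9}
    - {"tx": -0.133, "ty": -0.1, "rz": -12}
    - {"tx": -0.17, "ty": -0.128, "rz": -15}
    - {"tx": -0.208, "ty": -0.157, "rz": -18}
    - {"tx": -0.246, "ty": -0.186, "rz": -20}
    - {"tx": -0.284, "ty": -0.214, "rz": -22}
    - {"tx": -0.322, "ty": -0.243, "rz": -24}
    - {"tx": -0.358, "ty": -0.27, "rz": -26}
    - {"tx": -0.39, "ty": -0.294, "rz": -28}
    - {"tx": -0.415, "ty": -0.313, "rz": -29}
    - {"tx": -0.432, "ty": -0.326, "rz": -30}
    - {"tx": -0.4435, "ty": -0.3345, "rz": -30.3}
    - {"tx": -0.4435, "ty": -0.3345, "rz": -30.3}
    - {"tx": -0.4435, "ty": -0.3345, "rz": -30.3}

```text
validation failed for argument at $.pl...
```

```bash
cat >> h.py <<'E'
TH=np.radians(16.8); RC=np.array([[np.cos(TH),-np.sin(TH)],[np.sin(TH),np.cos(TH)]]); TC=np.array([.620,.1413])
def chute(p): return RC.T@(np.asarray(p)[:2]-TC)
E
cat > look.py <<'E'
import sys,cv2
from bench import env,imaging
from h import *
from scipy.spatial.transform import Rotation as Ro
s=env.read_state(); M=Ro.from_quat(s["orientation"]).as_matrix()
print("t",s["time_s"],"chute mm",(chute(s["position"])*1e3).round(1),"z",s["position"][2].round(4),"toolx yaw",np.degrees(np.arctan2(M[1,0],M[0,0])).round(2),"zaxis",M[:,2].round(3),"F",s["contact_force"].round(2),"w",s["gripper_width"])
if len(sys.argv)>1:
    ims=[]
    for n,(u,v) in(("top",(195,140)),("side",(200,130))):
        c=imaging.read_camera(n); np.savez(n+"1.npz",**c)
        ims.append(cv2.resize(c["image"][v:v+190,u:u+160,::-1],None,fx=2.5,fy=2.5,interpolation=cv2.INTER_CUBIC))
    cv2.imwrite(f"pics/{sys.argv[1]}.png",np.hstack(ims))
E
python3 look.py a1
```

```text
t 0.1 chute mm [-345.1  540.1] z 0.2302 toolx yaw 166.54 zaxis [-0.001 -0.002 -1.   ] F [-1.16 -0.21 -0.42] w 0.9973484395980573
```

View pics/a1.png

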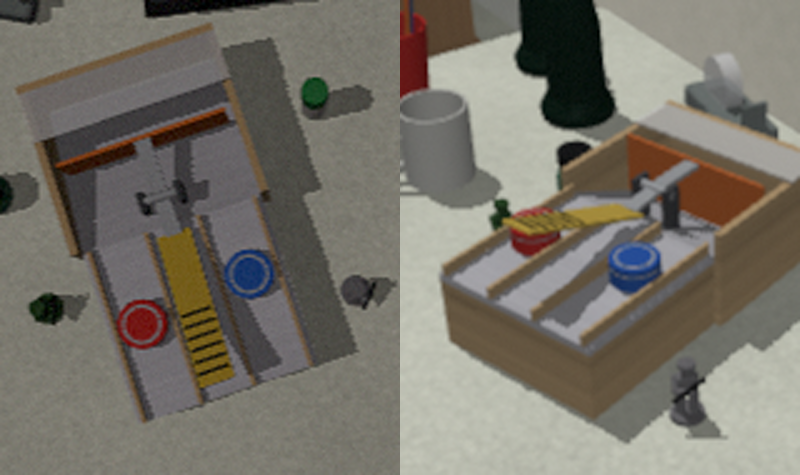

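The call was refused, so the arm has not moved and the picture shows the untouched chute. I'll retry with all six fields in every row.

Call:
step_arm:
  hand: 0.49
  plan:
    - {"tx": -0.01, "ty": -0.008, "tz": 0, "rx": 0, "ry": 0, "rz": 0}
    - {"tx": -0.03, "ty": -0.024, "tz": 0, "rx": 0, "ry": 0, "rz": -3}
    - {"tx": -0.06, "ty": -0.047, "tz": 0, "rx": 0, "ry": 0, "rz": -6}
    - {"tx": -0.095, "ty": -0.073, "tz": 0, "rx": 0, "ry": 0, "rz": -9}
    - {"tx": -0.133, "ty": -0.1, "tz": 0, "rx": 0, "ry": 0, "rz": -12}
    - {"tx": -0.17, "ty": -0.128, "tz": 0, "rx": 0, "ry": 0, "rz": -15}
    - {"tx": -0.208, "ty": -0.157, "tz": 0, "rx": 0, "ry": 0, "rz": -18}
    - {"tx": -0.246, "ty": -0.186, "tz": 0, "rx": 0, "ry": 0, "rz": -20}
    - {"tx": -0.284, "ty": -0.214, "tz": 0, "rx": 0, "ry": 0, "rz": -22}
    - {"tx": -0.322, "ty": -0.243, "tz": 0, "rx": 0, "ry": 0, "rz": -24}
    - {"tx": -0.358, "ty": -0.27, "tz": 0, "rx": 0, "ry": 0, "rz": -26}
    - {"tx": -0.39, "ty": -0.294, "tz": 0, "rx": 0, "ry": 0, "rz": -28}
    - {"tx": -0.415, "ty": -0.313, "tz": 0, "rx": 0, "ry": 0, "rz": -29}
    - {"tx": -0.432, "ty": -0.326, "tz": 0, "rx": 0, "ry": 0, "rz": -30}
    - {"tx": -0.4435, "ty": -0.3345, "tz": 0, "rx": 0, "ry": 0, "rz": -30.3}
    - {"tx": -0.4435, "ty": -0.3345, "tz": 0, "rx": 0, "ry": 0, "rz": -30.3}
    - {"tx": -0.4435, "ty": -0.3345, "tz": 0, "rx": 0, "ry": 0, "rz": -30.3}

```text
time_s: 1.9
position: [0.4867, 0.1309, 0.2311]
orientation: [-0.146, 0.989, 0.0, -0.0]
contact_force: [-0.5, -0.1, 0.5]
gripper_width: 0.49
finger_force: 0.0
```

```bash
python3 look.py a2
```

```text
t 1.9 chute mm [-130.7   28.6] z 0.2311 toolx yaw -163.18 zaxis [-0.001  0.    -1.   ] F [-0.45 -0.12  0.51] w 0.49047915282159865
```

View pics/a2.png

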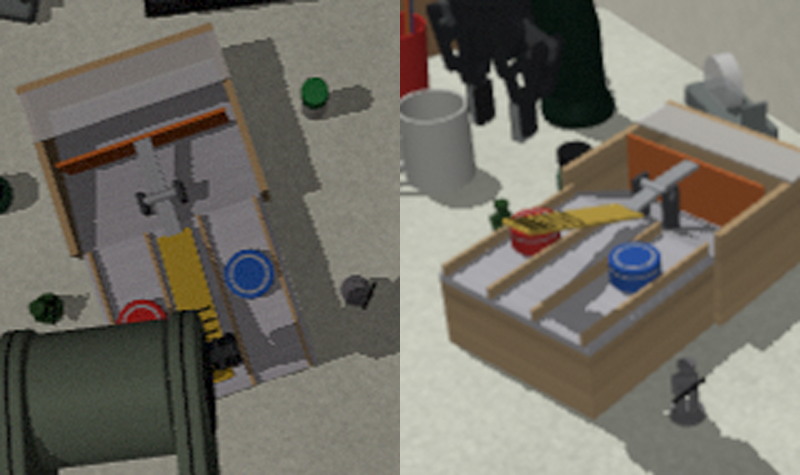

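```bash
python3 - <<'E'
from h import *
c=np.load("side1.npz")
for y in(56.6,0.6):
  for z in(.2311,.2341):
    w=RC@np.array([-.1307,y/1e3])+TC; print(y,z,proj(c,[*w,z]).round(1), (proj(c,[*w,z])-[200,130])*2.5+[400,0])
E
```

```text
56.6 0.2311 [231.8 179. ] [479.51417064 122.52646019]
56.6 0.2341 [231.7 177.8] [479.14474731 119.46294942]
0.6 0.2311 [250.4 186.9] [526.09771885 142.28770365]
0.6 0.2341 [250.3 185.7] [525.79150966 139.17466423]
```

The fingertips appear at about (482,122) and (523,138) in the side part, matching the prediction to within about 2 mm. I'll go down onto the pedal.

Call:
step_arm:
  plan:
    - {"tx": 0, "ty": 0, "tz": 0.03, "rx": 0, "ry": 0, "rz": 0}
    - {"tx": 0, "ty": 0, "tz": 0.06, "rx": 0, "ry": 0, "rz": 0}
    - {"tx": 0, "ty": 0, "tz": 0.075, "rx": 0, "ry": 0, "rz": 0}
    - {"tx": 0, "ty": 0, "tz": 0.09, "rx": 0, "ry": 0, "rz": 0}
    - {"tx": 0, "ty": 0, "tz": 0.105, "rx": 0, "ry": 0, "rz": 0}
    - {"tx": 0, "ty": 0, "tz": 0.12, "rx": 0, "ry": 0, "rz": 0}
    - {"tx": 0, "ty": 0, "tz": 0.13, "rx": 0, "ry": 0, "rz": 0}
    - {"tx": 0, "ty": 0, "tz": 0.138, "rx": 0, "ry": 0, "rz": 0}
    - {"tx": 0, "ty": 0, "tz": 0.142, "rx": 0, "ry": 0, "rz": 0}
    - {"tx": 0, "ty": 0, "tz": 0.142, "rx": 0, "ry": 0, "rz": 0}

```text
time_s: 3.0
position: [0.4871, 0.1311, 0.0892]
orientation: [-0.147, 0.989, 0.0, -0.0]
contact_force: [-0.8, 1.4, 2.1]
gripper_width: 0.494
finger_force: 0.9
```

```bash
python3 look.py a3
```

```text
t 3.0 chute mm [-130.2   28.7] z 0.0892 toolx yaw -163.13 zaxis [-0.  0. -1.] F [-0.81  1.38  2.09] w 0.49398015523788985
```

View pics/a3.png

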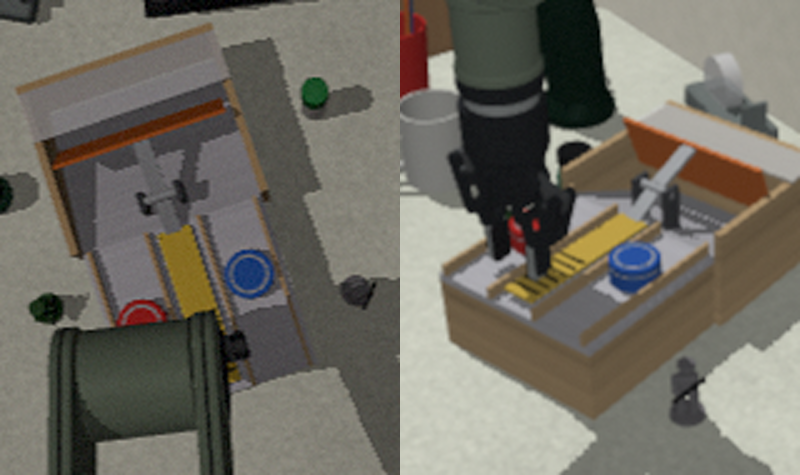

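The pedal lies about level with the finger on it and the flap stands open. The other finger is behind the red tin. I'll probe for the stop to learn the tip height.

Call:
step_arm:
  plan:
    - {"tx": 0, "ty": 0, "tz": 0.001, "rx": 0, "ry": 0, "rz": 0}
    - {"tx": 0, "ty": 0, "tz": 0.002, "rx": 0, "ry": 0, "rz": 0}
    - {"tx": 0, "ty": 0, "tz": 0.002, "rx": 0, "ry": 0, "rz": 0}

```text
time_s: 3.4
position: [0.4877, 0.1308, 0.0875]
orientation: [-0.146, 0.989, 0.0, 0.001]
contact_force: [0.3, 0.6, 2.0]
gripper_width: 0.489
finger_force: 1.0
```

Call:
step_arm:
  plan:
    - {"tx": 0, "ty": 0, "tz": 0.001, "rx": 0, "ry": 0, "rz": 0}
    - {"tx": 0, "ty": 0, "tz": 0.001, "rx": 0, "ry": 0, "rz": 0}

```text
time_s: 3.6
position: [0.4878, 0.1307, 0.0865]
orientation: [-0.146, 0.989, -0.0, 0.001]
contact_force: [1.5, 1.5, 2.6]
gripper_width: 0.493
finger_force: 1.0
```

Call:
step_arm:
  plan:
    - {"tx": 0, "ty": 0, "tz": 0.001, "rx": 0, "ry": 0, "rz": 0}
    - {"tx": 0, "ty": 0, "tz": 0.001, "rx": 0, "ry": 0, "rz": 0}

```text
time_s: 3.8
position: [0.4878, 0.1307, 0.0854]
orientation: [-0.147, 0.989, -0.0, 0.001]
contact_force: [0.5, 1.8, 2.6]
gripper_width: 0.49
finger_force: 1.1
```

Call:
step_arm:
  plan:
    - {"tx": 0, "ty": 0, "tz": 0.001, "rx": 0, "ry": 0, "rz": 0}
    - {"tx": 0, "ty": 0, "tz": 0.001, "rx": 0, "ry": 0, "rz": 0}

```text
time_s: 4.0
position: [0.4878, 0.1306, 0.0844]
orientation: [-0.147, 0.989, -0.0, 0.001]
contact_force: [2.7, 1.3, 2.9]
gripper_width: 0.488
finger_force: 1.2
```

Call:
step_arm:
  plan:
    - {"tx": 0, "ty": 0, "tz": 0.001, "rx": 0, "ry": 0, "rz": 0}
    - {"tx": 0, "ty": 0, "tz": 0.001, "rx": 0, "ry": 0, "rz": 0}

```text
time_s: 4.2
position: [0.4876, 0.1306, 0.0833]
orientation: [-0.147, 0.989, -0.0, 0.0]
contact_force: [2.0, 0.4, 3.1]
gripper_width: 0.492
finger_force: 1.2
```

Call:
step_arm:
  plan:
    - {"tx": 0, "ty": 0, "tz": 0.001, "rx": 0, "ry": 0, "rz": 0}
    - {"tx": 0, "ty": 0, "tz": 0.001, "rx": 0, "ry": 0, "rz": 0}

```text
time_s: 4.4
position: [0.4877, 0.1306, 0.0827]
orientation: [-0.147, 0.989, -0.0, 0.0]
contact_force: [1.1, 0.9, 5.6]
gripper_width: 0.489
finger_force: 2.5
```

The stop is felt at TCP z of about 0.083, so the tips stand about 2 mm above the TCP. I'll come up to level (TCP about 0.0855) and push.

Call:
step_arm:
  plan:
    - {"tx": 0, "ty": 0, "tz": -0.0033, "rx": 0, "ry": 0, "rz": 0}
    - {"tx": -0.004, "ty": 0, "tz": -0.0033, "rx": 0, "ry": 0, "rz": 0}
    - {"tx": -0.008, "ty": 0, "tz": -0.0033, "rx": 0, "ry": 0, "rz": 0}
    - {"tx": -0.012, "ty": 0, "tz": -0.0033, "rx": 0, "ry": 0, "rz": 0}
    - {"tx": -0.016, "ty": 0, "tz": -0.0033, "rx": 0, "ry": 0, "rz": 0}
    - {"tx": -0.02, "ty": 0, "tz": -0.0033, "rx": 0, "ry": 0, "rz": 0}
    - {"tx": -0.024, "ty": 0, "tz": -0.0033, "rx": 0, "ry": 0, "rz": 0}
    - {"tx": -0.028, "ty": 0, "tz": -0.0033, "rx": 0, "ry": 0, "rz": 0}
    - {"tx": -0.032, "ty": 0, "tz": -0.0033, "rx": 0, "ry": 0, "rz": 0}
    - {"tx": -0.036, "ty": 0, "tz": -0.0033, "rx": 0, "ry": 0, "rz": 0}
    - {"tx": -0.04, "ty": 0, "tz": -0.0033, "rx": 0, "ry": 0, "rz": 0}
    - {"tx": -0.044, "ty": 0, "tz": -0.0033, "rx": 0, "ry": 0, "rz": 0}
    - {"tx": -0.048, "ty": 0, "tz": -0.0033, "rx": 0, "ry": 0, "rz": 0}
    - {"tx": -0.052, "ty": 0, "tz": -0.0033, "rx": 0, "ry": 0, "rz": 0}
    - {"tx": -0.056, "ty": 0, "tz": -0.0033, "rx": 0, "ry": 0, "rz": 0}
    - {"tx": -0.06, "ty": 0, "tz": -0.0033, "rx": 0, "ry": 0, "rz": 0}

```text
time_s: 6.0
position: [0.545, 0.1482, 0.0856]
orientation: [-0.146, 0.989, -0.0, -0.0]
contact_force: [-2.2, -0.3, 2.9]
gripper_width: 0.492
finger_force: 1.6
```

```bash
python3 look.py a4
```

```text
t 6.0 chute mm [-69.8  28.3] z 0.0856 toolx yaw -163.16 zaxis [-0. -0. -1.] F [-2.19 -0.31  2.85] w 0.49159819769751967
```

View pics/a4.png

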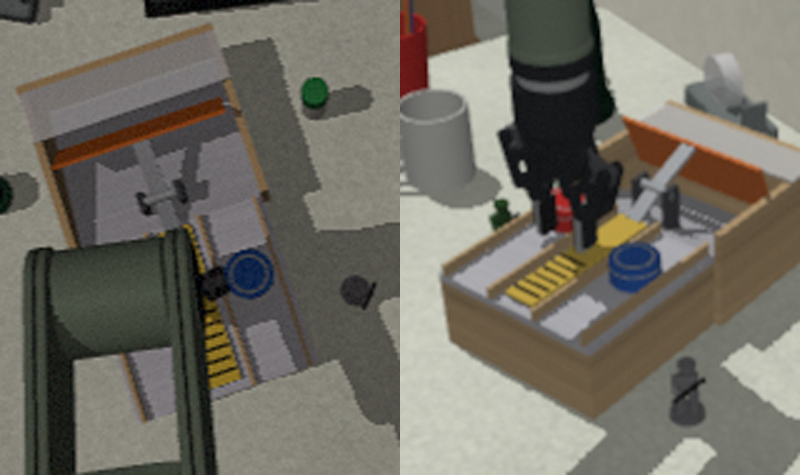

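The red tin rides ahead of the left finger, at about (565,210) in the side part, with the flap wide open. I'll push on past the lip and hold.

Call:
step_arm:
  plan:
    - {"tx": -0.004, "ty": 0, "tz": 0, "rx": 0, "ry": 0, "rz": 0}
    - {"tx": -0.008, "ty": 0, "tz": 0, "rx": 0, "ry": 0, "rz": 0}
    - {"tx": -0.012, "ty": 0, "tz": 0, "rx": 0, "ry": 0, "rz": 0}
    - {"tx": -0.016, "ty": 0, "tz": 0, "rx": 0, "ry": 0, "rz": 0}
    - {"tx": -0.02, "ty": 0, "tz": 0, "rx": 0, "ry": 0, "rz": 0}
    - {"tx": -0.024, "ty": 0, "tz": 0, "rx": 0, "ry": 0, "rz": 0}
    - {"tx": -0.028, "ty": 0, "tz": 0, "rx": 0, "ry": 0, "rz": 0}
    - {"tx": -0.032, "ty": 0, "tz": 0, "rx": 0, "ry": 0, "rz": 0}
    - {"tx": -0.036, "ty": 0, "tz": 0, "rx": 0, "ry": 0, "rz": 0}
    - {"tx": -0.04, "ty": 0, "tz": 0, "rx": 0, "ry": 0, "rz": 0}
    - {"tx": -0.043, "ty": 0, "tz": 0, "rx": 0, "ry": 0, "rz": 0}
    - {"tx": -0.043, "ty": 0, "tz": 0, "rx": 0, "ry": 0, "rz": 0}
    - {"tx": -0.043, "ty": 0, "tz": 0, "rx": 0, "ry": 0, "rz": 0}
    - {"tx": -0.043, "ty": 0, "tz": 0, "rx": 0, "ry": 0, "rz": 0}
    - {"tx": -0.043, "ty": 0, "tz": 0, "rx": 0, "ry": 0, "rz": 0}
    - {"tx": -0.043, "ty": 0, "tz": 0, "rx": 0, "ry": 0, "rz": 0}
    - {"tx": -0.043, "ty": 0, "tz": 0, "rx": 0, "ry": 0, "rz": 0}
    - {"tx": -0.043, "ty": 0, "tz": 0, "rx": 0, "ry": 0, "rz": 0}

```text
time_s: 7.9
position: [0.5866, 0.1608, 0.0861]
orientation: [-0.147, 0.989, 0.0, 0.001]
contact_force: [-2.1, 0.7, 4.3]
gripper_width: 0.49
finger_force: 2.5
```

```bash
python3 look.py a5
```

```text
t 7.9 chute mm [-26.3  28.3] z 0.0861 toolx yaw -163.15 zaxis [ 0.002  0.    -1.   ] F [-2.11  0.69  4.29] w 0.4896284508715563
```

View pics/a5.png

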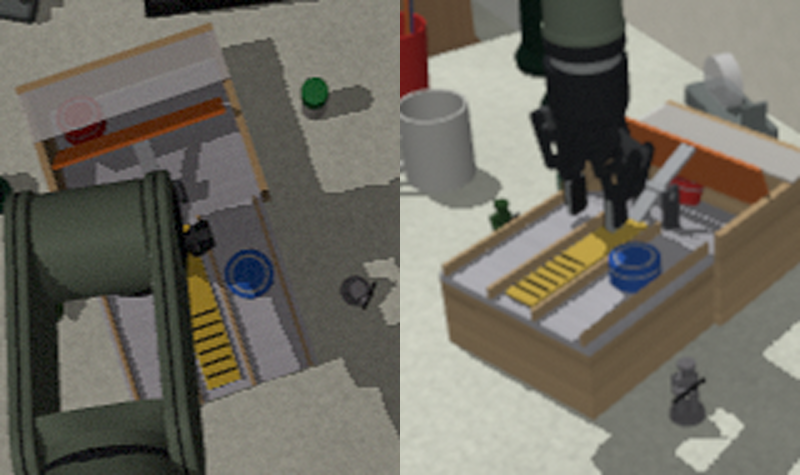

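The red tin lies in the box under the clear roof at (81,120), beyond the flap, and the blue tin is unmoved. I'll raise the finger gently so the flap closes.

Call:
step_arm:
  plan:
    - {"tx": 0, "ty": 0, "tz": -0.003, "rx": 0, "ry": 0, "rz": 0}
    - {"tx": 0, "ty": 0, "tz": -0.006, "rx": 0, "ry": 0, "rz": 0}
    - {"tx": 0, "ty": 0, "tz": -0.009, "rx": 0, "ry": 0, "rz": 0}
    - {"tx": 0, "ty": 0, "tz": -0.012, "rx": 0, "ry": 0, "rz": 0}
    - {"tx": 0, "ty": 0, "tz": -0.015, "rx": 0, "ry": 0, "rz": 0}
    - {"tx": 0, "ty": 0, "tz": -0.018, "rx": 0, "ry": 0, "rz": 0}
    - {"tx": 0, "ty": 0, "tz": -0.021, "rx": 0, "ry": 0, "rz": 0}
    - {"tx": 0, "ty": 0, "tz": -0.024, "rx": 0, "ry": 0, "rz": 0}
    - {"tx": 0, "ty": 0, "tz": -0.028, "rx": 0, "ry": 0, "rz": 0}
    - {"tx": 0, "ty": 0, "tz": -0.04, "rx": 0, "ry": 0, "rz": 0}
    - {"tx": 0, "ty": 0, "tz": -0.06, "rx": 0, "ry": 0, "rz": 0}
    - {"tx": 0, "ty": 0, "tz": -0.09, "rx": 0, "ry": 0, "rz": 0}
    - {"tx": 0, "ty": 0, "tz": -0.12, "rx": 0, "ry": 0, "rz": 0}
    - {"tx": 0.03, "ty": 0, "tz": -0.14, "rx": 0, "ry": 0, "rz": 0}
    - {"tx": 0.07, "ty": 0, "tz": -0.15, "rx": 0, "ry": 0, "rz": 0}
    - {"tx": 0.11, "ty": 0, "tz": -0.15, "rx": 0, "ry": 0, "rz": 0}
    - {"tx": 0.14, "ty": 0, "tz": -0.15, "rx": 0, "ry": 0, "rz": 0}
    - {"tx": 0.15, "ty": 0, "tz": -0.15, "rx": 0, "ry": 0, "rz": 0}
    - {"tx": 0.15, "ty": 0, "tz": -0.15, "rx": 0, "ry": 0, "rz": 0}

```text
time_s: 9.9
position: [0.4418, 0.117, 0.2361]
orientation: [-0.146, 0.989, 0.0, 0.001]
contact_force: [-0.1, 0.3, -0.4]
gripper_width: 0.488
finger_force: 0.0
```

```bash
python3 look.py a6; python3 - <<'E'
from h import *
c=np.load("top1.npz")
print("red approx", chute(ray(c,195+81/2.5,140+120/2.5,.05))*1e3)
E
```

```text
t 9.9 chute mm [-177.6   28.3] z 0.2361 toolx yaw -163.17 zaxis [ 0.001  0.    -1.   ] F [-0.15  0.28 -0.45] w 0.487871855442753
red approx [135.44190263  57.85374662]
```

View pics/a6.png

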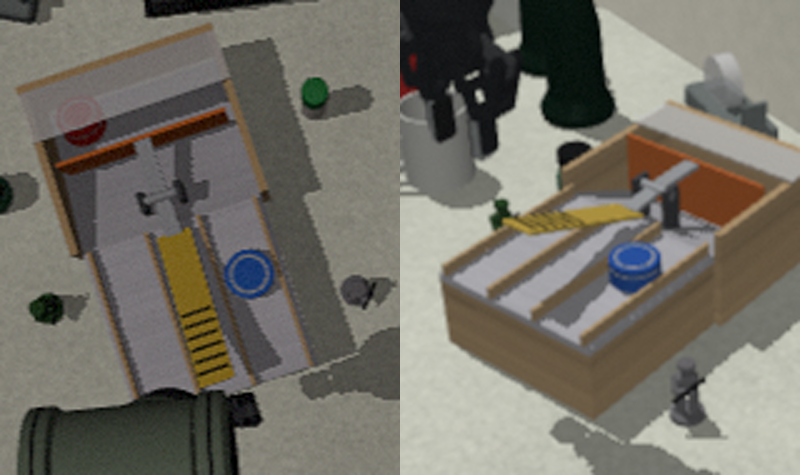

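The flap is shut and looks as it did at the start. The red tin is behind it at (81,120), chute x of about 0.13, the blue tin is unmoved, and the arm is clear of everything. I'll hand in.

```bash
python3 -c "
from bench import env
print(env.hand_in())"
```

```text
the job is handed in; nothing more can be done
None
```

The red tin is in the box at about x = 130 mm behind the shut flap, the blue tin and bystanders look unmoved in the camera views, the arm is clear, and the job is handed in (9.9 s used); the hand-in returned no verdict.

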